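# Seat the fitting socket on the die clamp nut

### The job

Turn both captive wing bolts of the die set's bridge clamp clockwise to their end stops, then find by trying which of the two large look-alike sockets fits the clamp's hexagon nut. Finish while holding: the fitting socket fully down over the nut with the gripper still closed on it, ready for tightening. A socket that does not fit goes back upright on the bench; leave everything else on the bench where it is.

Things in the scene. Friction and masses are not known exactly. Their poses are not given: they have to be found in the camera images.
- die_set: die set bolted to the bench. Origin at the centre of its underside; z up. Dark steel bolster 130 (x) x 260 (y) x 18 mm, on it a round brass die holder, over that a steel bridge clamp 44 mm wide along its y axis, top face at z = 58 mm. A stud with washer and nut stands in the bridge's middle, a wing bolt at each end
- nut: steel hexagon nut, 24 mm across flats, 14.8 mm high, chamfered on top, tight in the middle of the bridge. Origin at the centre of its underside, 61 mm above the bench on a 40 mm washer; z up. Two flats face its +x and -x, others every 60 degrees; any yaw. The 16 mm stud stands 9.7 mm out above it. A seated socket's mouth is at this origin
- bolt_1 (a joint): captive quarter-turn wing bolt at the die set's -y end, 95 mm from the nut; rad, grows clockwise seen from above; 0 = wing across the bridge, end stop at 1.571 = wing in line with the bridge (locked). Starts partly turned (0.1 to 0.55). Stiff, about 0.1 N m; stays where it is left
- bolt_2 (a joint): the same bolt at the die set's +y end, 95 mm from the nut; values as bolt_1
- bolt_1_wing (a point): middle of the wing of bolt_1, on its axis, 88 mm above the bench; the wing is a steel bar 44 mm long along this point's x axis, 10 mm thick along its y axis and 24 mm high (12 mm above and below this point), under it only a 10 mm neck down to a 30 mm collar at 63 mm height
- bolt_2_wing (a point): the same point of bolt_2
- socket_a: one of two look-alike dark steel sockets, 0.25 kg, standing mouth down; origin at the centre of the mouth (underside), z up. Round barrel 36 mm diameter and high, with a 30 mm deep hexagon bore from below; above it a hexagon drive end 22 mm across flats, height 36 to 74 mm, to grip by opposite flats. Drive end and bore flats are parallel: two face its +x and -x, others every 60 degrees
- socket_b: the other look-alike: outside, origin and axes as socket_a. One of the two (unmarked, only trying tells which) has a bore 25.6 mm across flats with a flared mouth and goes over the nut with a little play; the other's bore is 19.5 mm and it stops on top of the nut, 15 mm too high
- socket_small: a small dark steel socket standing mouth down, barrel 23.6 mm diameter, 62 mm high: narrower than the nut, plainly no use here. Origin at the centre of its underside
- align_block: bystander: red aluminium alignment block 60 x 30 x 30 mm, origin at the centre of its underside
- spring_post: bystander: chrome post with a coil spring, 42 mm foot, 95 mm high, origin at the centre of its underside
- brass_die: bystander: brass die ring, 52 mm diameter, 22 mm high, origin at the centre of its underside
- parallel: bystander: ground steel bar 95 (x) x 12 x 22 mm high, origin at the centre of its underside
- die_button: bystander: steel die button, 24 mm diameter, 26 mm high, origin at the centre of its underside
- spanner: bystander: flat open-end spanner, 200 mm long along x, lying flat

How it is judged:
By the outcome, as a careful person would: the job done as asked, in the order asked, and still so for the second after the job is handed in, while the arm keeps its last pose, push and grip.
It also fails if it takes over 72 s, if anything falls off the work surface, if the arm or the gripper's body presses on something with over 40 N, if the wrist force passes 120 N, or if a joint passes its speed limit or range.

### The arm

A 6-joint arm with a two-finger parallel gripper is mounted at the origin on the work surface. World frame = base frame: x ahead of the robot, y to its left, z up, the work surface at z = 0. Lengths are in m, angles in rad, forces in N, time in s.
With the tool pointing down it reaches from about 0.35 to 1 m from the base axis. Payload 7.1 kg.
Tool frame: the origin (TCP) lies at the very end of the fingers, on their centre line; the grasp point (between the pads) lies 19 mm behind it; z points along the fingers, y is the direction in which the jaws open and shut (so a half turn about z gives the same grasp; the last joint's range is limited). The gripper opens to 85 mm and grips with 20 to 120 N. Pads are 22 mm wide; open, the fingers measure 114 mm over their backs; the gripper's body (76 mm by 85 mm) begins 54 mm behind the grasp point. The pads swing forward as they close: fully open they stand 13 mm farther back than shut.
Start: joints at [1.205, 0.423, 1.63, -0, 1.089, -0.019], TCP at [0.212, 0.588, 0.231] pointing down, gripper open.
Joint ranges: [-3, 3], [-0.9, 2.11], [0.09, 2.58], [-1.31, 4.45], [0.11, 2.69], [-2.54, 2.54]. Speed limits (rad/s): [2.39, 2.39, 3.01, 3.14, 3.14, 3.14].

### API

Orientations are given as a unit quaternion [x, y, z, w].
In Python, from bench import readout, eyes, job_done gives the robot as it stands.
- The arm moves only by the shell command python3 -m pendant 'ROWS' [FORCE]. ROWS is JSON, a list that holds one entry, the list of rows, each a list of 7 numbers: the shift along the world's x, y, z in units of 60 mm (1.0 is 60 mm), then the turn, a rotation vector about the world's x, y, z in units of 10 degrees (1.0 is 10 degrees), then the closure in counts, from 0 (fully open) to 255 (shut). In form: [[[tx, ty, tz, ax, ay, az, claw], ...]]. A call has 1 to 10 rows; each row is the pose to reach, as a shift and turn from the pose commanded when the call began; what a row does not reach only later rows make up. A row lasts 1/8 s, in which the tool goes at most 62.5 mm and 10.7 degrees, less where a joint would pass 70% of its speed; a pose out of reach is approached as far as the arm can. A call with a gripper value outside its range is refused whole. The fingers move at their own pace and stop on an object; FORCE is the grip in N (left out, the last holds). Time passes only in rows, so rows that repeat a pose let the fingers close. It gives the time, the measured TCP pose, the force and the opening at its end, in the units of the state.
- readout.read_state(): the state, without advancing time (a new reading comes with each control period).
- eyes.snapshot(name): name is "scene" or "top" or "wrist"; returns (picture, depth): 400x640x3 uint8, red, green, blue; 400x640 float32, m along the optical axis (not along the pixel's ray), 0 where there is no reading.
- eyes.get_calibration(name): a dict with "intrinsics" (3x3 intrinsics, pixels), "rvec" (rotation vector, rad) and "tvec" (3), from world to camera coordinates, as OpenCV has them. Camera axes: x right, y down, z forward; pixel columns grow to the right and rows downward; lengths in m; the calibration is good to about 2 mm. A picture is of the moment at which its call begins: read the wrist's pose just before it. get_calibration takes no time and is no camera call; for the wrist camera it gives the pose at the moment of the call.
- job_done(): hands the job in, once; it reports no verdict.
The state is a dict: "time_s": time; "qpos": joint angles; "dq": joint speeds; "joint_efforts": joint torques, N m; "position": TCP position; "ee_rot": TCP orientation; "wrist_force": force on the tool from outside, world axes, zero at the start; "moment": the same for the moment, N m; "gripper_width": finger opening in m.
Only numpy, scipy, OpenCV 4.12 (cv2) and the standard library are available. Lean on these libraries where they do the work, as an engineer would, in place of code of your own. Each camera call takes 0.05 s, during which the arm holds its last target.

## Working session

There is one attempt and no reset: what is moved stays moved. The work goes in short steps, Python scripts to look and compute and a shell command to move; the robot and the scene stay as the last step left them, time stands still between calls to the robot, and variables do not carry over. Pictures are saved under pics/ and viewed, and the job is handed in when it is done.

```bash
ls; mkdir -p pics
cat > h.py <<'E'
import numpy as np,cv2
from bench import readout,eyes,job_done
from scipy.spatial.transform import Rotation as R
def snap(n,f):
    c=eyes.get_calibration(n); p,d=eyes.snapshot(n)
    np.savez('pics/'+f+'.npz',p=p,d=d,K=c['intrinsics'],r=c['rvec'],t=c['tvec'])
    cv2.imwrite('pics/'+f+'.png',p[:,:,::-1]); return p,d,c
def load(f):
    z=np.load('pics/'+f+'.npz'); return z['p'],z['d'],dict(intrinsics=z['K'],rvec=z['r'],tvec=z['t'])
def ray(c,u,v):
    K=np.array(c['intrinsics']);Rm=R.from_rotvec(np.array(c['rvec']).ravel()).as_matrix();t=np.array(c['tvec']).ravel()
    d=Rm.T@np.linalg.inv(K)@np.array([u,v,1.]); return -Rm.T@t,d
def onplane(c,u,v,z):
    o,d=ray(c,u,v); return o+d*(z-o[2])/d[2]
def proj(c,P):
    K=np.array(c['intrinsics']);Rm=R.from_rotvec(np.array(c['rvec']).ravel()).as_matrix();t=np.array(c['tvec']).ravel()
    q=K@(Rm@np.array(P)+t); return q[:2]/q[2]
def cloud(c,d):
    K=np.array(c['intrinsics']);Rm=R.from_rotvec(np.array(c['rvec']).ravel()).as_matrix();t=np.array(c['tvec']).ravel()
    v,u=np.mgrid[0:d.shape[0],0:d.shape[1]]
    X=np.stack([(u-K[0,2])/K[0,0]*d,(v-K[1,2])/K[1,1]*d,d],-1)
    return (X-t)@Rm
def st():
    s=readout.read_state()
    for k in ('time_s','position','ee_rot','wrist_force','moment','gripper_width','qpos'): print(k,np.round(s[k],4).tolist())
    return s
E
python3 - <<'E'
from h import *
for n in('scene','top','wrist'): snap(n,n+'0')
s=st();m=R.from_quat(s['ee_rot']).as_matrix();print(m.round(3))
for n in('scene','top','wrist'):
    c=load(n+'0')[2];print(n,ray(c,320,200),c['intrinsics'][0,0])
E
```

```text
pics
time_s 0.15
position [0.2123, 0.5874, 0.2307]
ee_rot [0.1725, 0.985, -0.0006, -0.0001]
wrist_force [0.0927, -0.1376, 0.6928]
moment [-0.027, -0.028, 0.0122]
gripper_width 0.0856
qpos [1.205, 0.4237, 1.6305, -0.0, 1.0886, -0.019]
[[-0.94   0.34  -0.   ]
 [ 0.34   0.94  -0.001]
 [ 0.    -0.001 -1.   ]]
scene (array([0.93271372, 0.49761039, 1.04498546]), array([-0.34190943, -0.40926652, -0.84606911])) 483.71314360561274
top (array([0.38979631, 0.02690917, 1.12308555]), array([ 0.14289633,  0.01718679, -0.98963902])) 415.7668795270891
wrist (array([0.14600616, 0.61259911, 0.37346302]), array([ 0.25525392, -0.09733237, -0.96197999])) 285.94418287904824
```

View pics/scene0.png

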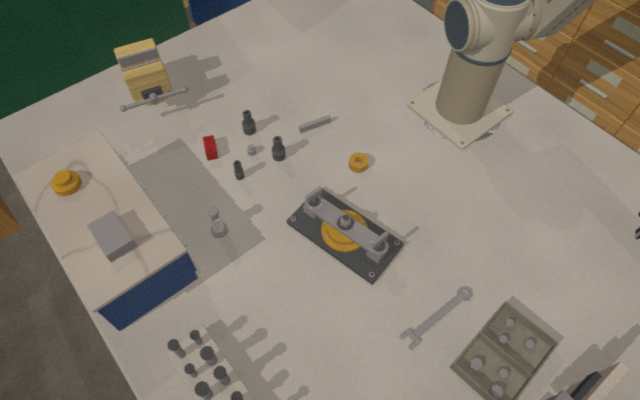

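View pics/top0.png

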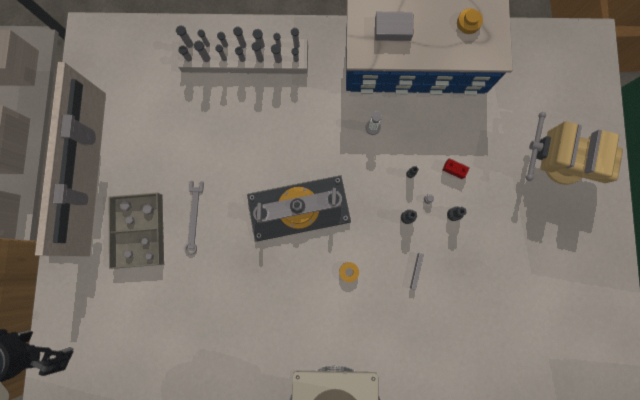

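View pics/wrist0.png

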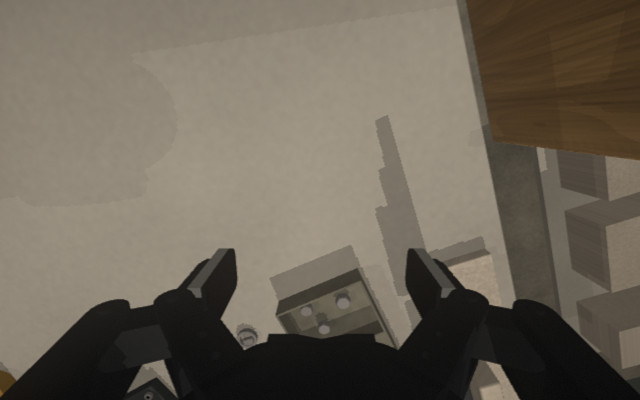

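Top view: die set around (298,208), large sockets near (409,216) and (457,214), the small one at (412,172). Next I'll measure at higher zoom.

Run:
```python
from h import *
p,d,c=load('top0')
a=p[165:250,235:365,::-1];cv2.imwrite('pics/t_die.png',cv2.resize(a,None,fx=6,fy=6,interpolation=cv2.INTER_CUBIC))
a=p[150:240,390:480,::-1];cv2.imwrite('pics/t_soc.png',cv2.resize(a,None,fx=6,fy=6,interpolation=cv2.INTER_CUBIC))
p,d,c=load('scene0')
a=p[180:285,280:410,::-1];cv2.imwrite('pics/s_die.png',cv2.resize(a,None,fx=5.7,fy=5.7,interpolation=cv2.INTER_CUBIC))
for n in('top0','scene0'):
    p,d,c=load(n);X=cloud(c,d);ok=(d>0)&(X[...,0]>.3)&(X[...,0]<.85)&(X[...,1]>-.4)&(X[...,1]<.35)
    for lo,hi in((.01,.022),(.022,.05),(.05,.066),(.066,.078),(.078,.12)):
        m=(ok&(X[...,2]>lo)&(X[...,2]<hi)).astype(np.uint8)
        k,l,s,ce=cv2.connectedComponentsWithStats(m)
        for i in range(1,k):
            if s[i,4]>=8: q=X[l==i];print(n,lo,hi,s[i,4],ce[i].round(),q.mean(0).round(4),q[:,2].max().round(4))
```

```text
top0 0.01 0.022 57 [372. 129.] [ 0.7501 -0.0954  0.0128] 0.0213
top0 0.01 0.022 45 [451. 172.] [ 0.6331 -0.3086  0.0158] 0.0219
top0 0.01 0.022 11 [408. 175.] [ 0.6229 -0.1917  0.0163] 0.0213
top0 0.01 0.022 2179 [299. 209.] [0.5245 0.1025 0.0189] 0.022
top0 0.01 0.022 28 [428. 200.] [ 0.555  -0.2432  0.0179] 0.0218
top0 0.01 0.022 18 [450. 216.] [ 0.5104 -0.3026  0.0161] 0.0209
top0 0.01 0.022 8 [402. 218.] [ 0.5032 -0.1735  0.0149] 0.0216
top0 0.01 0.022 16 [419. 256.] [ 0.4042 -0.2156  0.0176] 0.0216
top0 0.01 0.022 8 [346. 265.] [ 0.3788 -0.0243  0.0195] 0.0217
top0 0.01 0.022 8 [352. 265.] [ 0.3784 -0.04    0.02  ] 0.0219
top0 0.01 0.022 39 [414. 275.] [ 0.3565 -0.2036  0.0179] 0.0218
top0 0.01 0.022 17 [342. 273.] [ 0.3563 -0.0151  0.0202] 0.0218
top0 0.01 0.022 10 [356. 276.] [ 0.3511 -0.0504  0.021 ] 0.0217
top0 0.022 0.05 21 [367.  93.] [ 0.8482 -0.0772  0.0325] 0.0354
top0 0.022 0.05 16 [400.  93.] [ 0.8483 -0.1705  0.0337] 0.0381
top0 0.022 0.05 23 [436.  94.] [ 0.8482 -0.2675  0.032 ] 0.0353
top0 0.022 0.05 15 [470.  94.] [ 0.8477 -0.3613  0.0338] 0.0385
top0 0.022 0.05 3
[... 4431 characters left out ...]
.078 8 [314. 200.] [0.5502 0.016  0.0702] 0.0762
scene0 0.066 0.078 39 [216. 217.] [ 0.7577 -0.0884  0.0705] 0.0776
scene0 0.066 0.078 58 [345. 222.] [0.5317 0.1095 0.0727] 0.0776
scene0 0.078 0.12 19 [124. 159.] [ 0.848  -0.3586  0.0908] 0.0955
scene0 0.078 0.12 20 [143. 184.] [ 0.848  -0.2648  0.0906] 0.0939
scene0 0.078 0.12 132 [313. 194.] [0.5499 0.0152 0.0929] 0.1025
scene0 0.078 0.12 22 [162. 210.] [ 0.8482 -0.1689  0.0916] 0.0956
scene0 0.078 0.12 104 [213. 211.] [ 0.7585 -0.0931  0.093 ] 0.0981
scene0 0.078 0.12 45 [346. 218.] [0.5281 0.1066 0.0834] 0.0882
scene0 0.078 0.12 133 [380. 239.] [0.5094 0.2001 0.0944] 0.103
scene0 0.078 0.12 25 [183. 239.] [ 0.8483 -0.0738  0.0923] 0.0954
```

View pics/t_die.png

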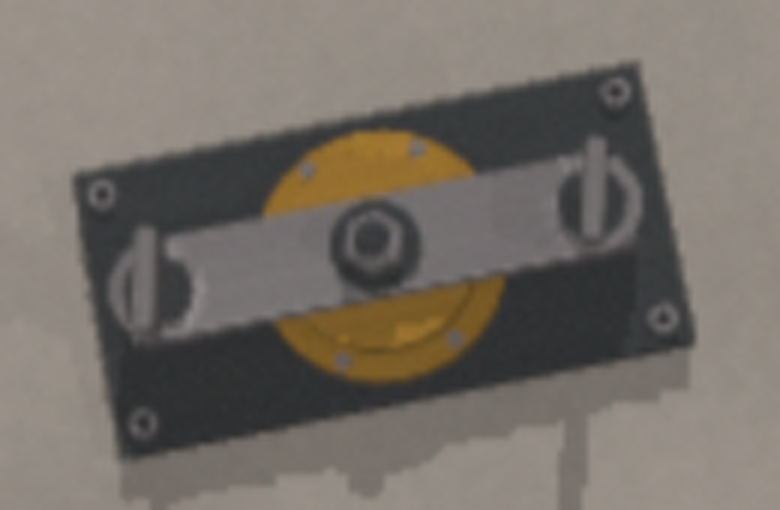

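View pics/t_soc.png

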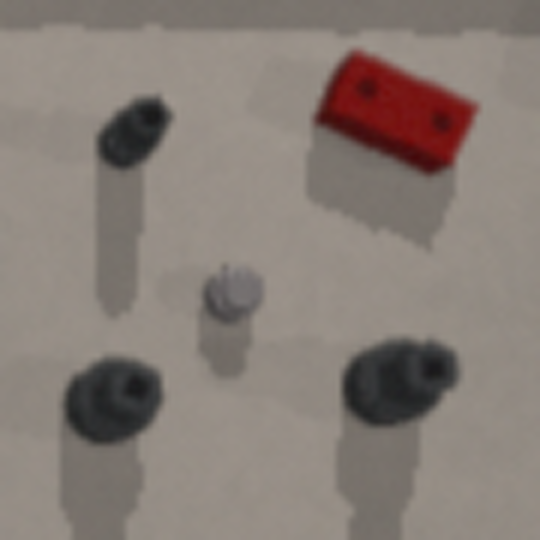

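View pics/s_die.png

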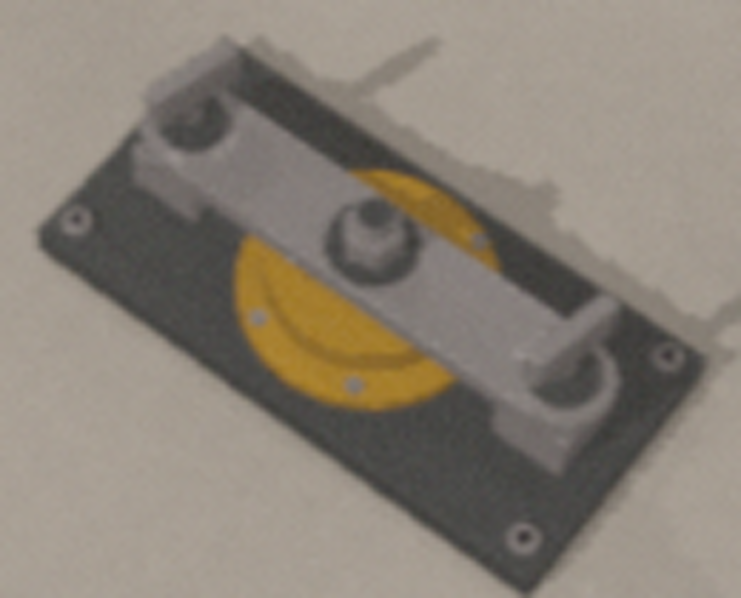

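```bash
python3 -m pendant '[[[0.5,-0.9,0.1,0,0,0.3,0],[1.0,-1.7,0.2,0,0,0.6,0],[1.5,-2.6,0.3,0,0,0.9,0],[2,-3.5,0.3,0,0,1.2,0],[2.5,-4.4,0.3,0,0,1.5,0],[3,-5.3,0.3,0,0,1.7,0],[3.5,-6.2,0.3,0,0,2,0],[4,-7,0.3,0,0,2,0],[4.5,-7.8,0.3,0,0,2,0],[4.6,-8.05,0.3,0,0,2,0]]]'
python3 -m pendant '[[[0,0,0,0,0,0,0],[0,0,0,0,0,0,0]]]'
python3 - <<'E'
from h import *
st();snap('wrist','w1')
E
```

```text
time_s: 1.4
position: [0.4897, 0.1023, 0.2492]
ee_rot: [0.001, 1.0, -0.0, 0.0]
wrist_force: [-0.1, 0.5, 0.2]
gripper_width: 0.0856
time_s: 1.65
position: [0.4876, 0.1057, 0.2491]
ee_rot: [-0.002, 1.0, 0.0, -0.0]
wrist_force: [0.2, -0.1, 0.1]
gripper_width: 0.0855
time_s 1.65
position [0.4876, 0.1057, 0.2491]
ee_rot [-0.0016, 1.0, 0.0001, -0.0004]
wrist_force [0.2064, -0.133, 0.0927]
moment [0.0191, -0.045, 0.0041]
gripper_width 0.0855
qpos [0.1895, 0.215, 1.8868, 0.0004, 1.0405, -1.3846]
```

View pics/w1.png

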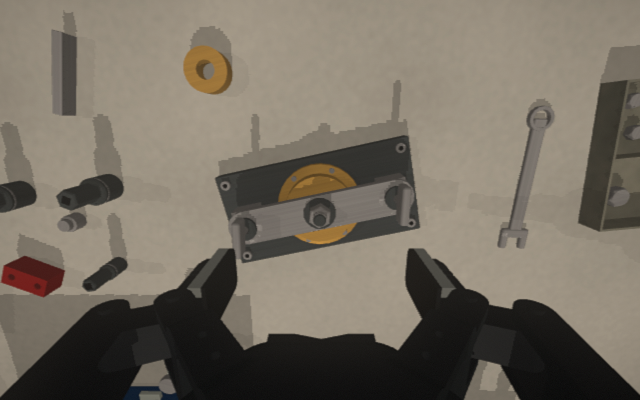

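Run:
```python
from h import *
p,d,c=load('w1');X=cloud(c,d)
a=p[125:270,210:430,::-1];cv2.imwrite('pics/w1c.png',cv2.resize(a,None,fx=3.6,fy=3.6,interpolation=cv2.INTER_CUBIC))
ok=(d>0)&(abs(X[...,0]-.528)<.09)&(abs(X[...,1]-.104)<.14)
for lo,hi in((.094,.106),(.081,.093),(.07,.078),(.015,.021)):
    m=(ok&(X[...,2]>lo)&(X[...,2]<hi)).astype(np.uint8)
    k,l,s,ce=cv2.connectedComponentsWithStats(m)
    for i in range(1,k):
        if s[i,4]>=20:
            q=X[l==i];r=cv2.minAreaRect((q[:,:2]*1000).astype(np.float32));print(lo,s[i,4],ce[i].round(1),q.mean(0).round(4),np.median(q[:,2]).round(4),r)
```

```text
0.094 393 [404.5 205.7] [0.5062 0.1963 0.0992] 0.0996 ((507.244140625, 197.0677947998047), (10.32824420928955, 43.529136657714844), 89.94935607910156)
0.094 326 [236.3 239. ] [0.5454 0.0133 0.0993] 0.0996 ((547.8836059570312, 12.404498100280762), (9.845121383666992, 42.9136848449707), 88.52894592285156)
0.081 128 [398.7 200. ] [0.5034 0.193  0.0872] 0.0876 ((505.9443359375, 193.07493591308594), (8.089666366577148, 42.22265625), 78.49655151367188)
0.081 165 [319.  219.5] [0.5272 0.1048 0.0851] 0.0852 ((527.769775390625, 104.75320434570312), (16.029787063598633, 16.188886642456055), 89.86711120605469)
0.081 123 [241.5 232.8] [0.543  0.016  0.0872] 0.0867 ((547.1759033203125, 16.21290397644043), (43.113338470458984, 8.563718795776367), 8.960955619812012)
0.07 177 [319.  213.4] [0.5232 0.1047 0.0753] 0.0758 ((525.6281127929688, 104.65165710449219), (22.723005294799805, 23.564990997314453), 0.3303263187408447)
0.015 7672 [321.  191.7] [0.5129 0.1062 0.0182] 0.0182 ((527.9437255859375, 104.62622833251953), (130.25967407226562, 260.03564453125), 12.39565658569336)
```

View pics/w1c.png

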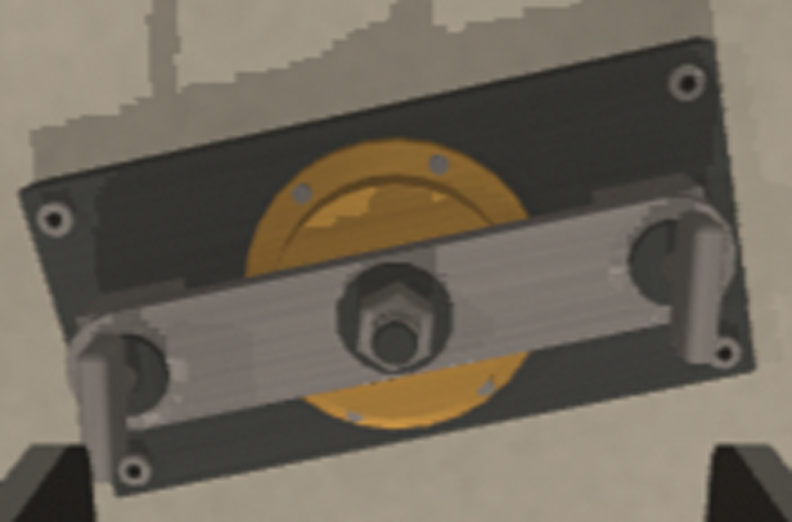

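```bash
python3 -m pendant '[[[0.1,0.5,-0.2,0,0,0,0],[0.2,1.0,-0.6,0,0,0,0],[0.31,1.54,-1.1,0,0,0,60],[0.31,1.54,-1.7,0,0,0,90],[0.31,1.54,-2.3,0,0,0,110],[0.31,1.54,-2.7,0,0,0,120],[0.31,1.54,-2.94,0,0,0,120],[0.31,1.54,-2.94,0,0,0,120],[0.31,1.54,-2.94,0,0,0,120]]]' 50
python3 - <<'E'
from h import *
st();snap('wrist','w2')
E
```

```text
time_s: 2.82
position: [0.5075, 0.1977, 0.0738]
ee_rot: [-0.001, 1.0, 0.0, 0.001]
wrist_force: [-0.3, -0.6, -0.1]
gripper_width: 0.0448
time_s 2.825
position [0.5075, 0.1977, 0.0738]
ee_rot [-0.0014, 1.0, 0.0003, 0.0007]
wrist_force [-0.2522, -0.5648, -0.134]
moment [-0.0186, 0.0553, -0.0062]
gripper_width 0.0448
qpos [0.3496, 0.5412, 1.8982, 0.0, 0.7007, -1.2239]
```

View pics/w2.png

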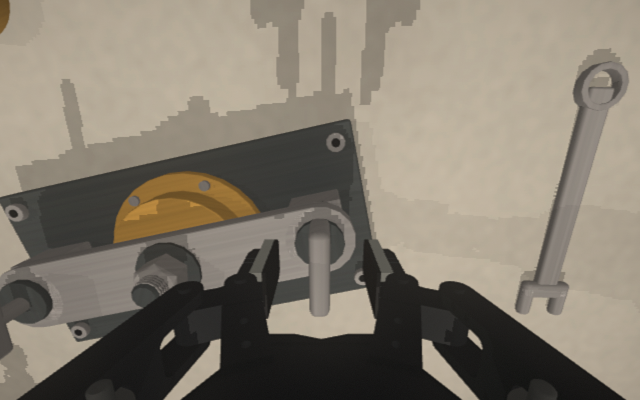

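The wing (column 319) sits midway between the pads (about 275 and 368), so I'll close and turn it clockwise.

```bash
python3 -m pendant '[[[0,0,0,0,0,0,255],[0,0,0,0,0,0,255],[0,0,0,0,0,0,255],[0,0,0,0,0,0,255],[0,0,0,0,0,0,255]]]' 60
python3 -m pendant '[[[0,0,0,0,0,-0.7,255],[0,0,0,0,0,-1.5,255],[0,0,0,0,0,-2.4,255],[0,0,0,0,0,-3.3,255],[0,0,0,0,0,-4.2,255],[0,0,0,0,0,-5,255],[0,0,0,0,0,-5.8,255],[0,0,0,0,0,-6.5,255],[0,0,0,0,0,-7,255],[0,0,0,0,0,-7.2,255]]]'
python3 -c "
from h import *
st()"
```

```text
time_s: 3.5
position: [0.5074, 0.197, 0.0737]
ee_rot: [-0.001, 1.0, -0.0, 0.0]
wrist_force: [-1.7, -1.2, 4.7]
gripper_width: 0.0087
time_s: 4.75
position: [0.5076, 0.1971, 0.0737]
ee_rot: [0.587, 0.809, 0.0, 0.0]
wrist_force: [0.1, -1.3, 5.1]
gripper_width: 0.0091
time_s 4.75
position [0.5076, 0.1971, 0.0737]
ee_rot [0.5873, 0.8094, 0.0004, 0.0004]
wrist_force [0.1475, -1.2575, 5.1111]
moment [-0.2314, 0.1299, 0.1364]
gripper_width 0.0091
qpos [0.3487, 0.5413, 1.8985, -0.0004, 0.7007, 0.0337]
```

```bash
python3 -m pendant '[[[0,0,0,0,0,-0.3,255],[0,0,0,0,0,-0.5,255],[0,0,0,0,0,-0.5,255]]]'
python3 -c "
from h import *
print(readout.read_state()['moment'],R.from_quat(readout.read_state()['ee_rot']).as_matrix()[:,1])"
python3 -m pendant '[[[0,0,0,0,0,-0.15,255],[0,0,0,0,0,-0.15,255]]]'
python3 -c "
from h import *
print(readout.read_state()['moment'],R.from_quat(readout.read_state()['ee_rot']).as_matrix()[:,1])"
python3 -m pendant '[[[0,0,0,0,0,-0.15,255],[0,0,0,0,0,-0.15,255]]]'
python3 -c "
from h import *
print(readout.read_state()['moment'],R.from_quat(readout.read_state()['ee_rot']).as_matrix()[:,1])"
```

```text
time_s: 5.12
position: [0.5076, 0.1971, 0.0737]
ee_rot: [0.622, 0.783, 0.0, 0.0]
wrist_force: [-0.5, -1.7, 6.3]
gripper_width: 0.0089
[-0.28409392  0.0339088  -0.10381659] [0.9738608  0.22714258 0.00117656]
time_s: 5.38
position: [0.5076, 0.1971, 0.0737]
ee_rot: [0.631, 0.776, 0.0, 0.001]
wrist_force: [-0.9, -0.3, 6.0]
gripper_width: 0.0089
[-0.2574503   0.12777569  0.46420449] [0.97915858 0.20309325 0.00126775]
time_s: 5.62
position: [0.5076, 0.1971, 0.0737]
ee_rot: [0.641, 0.768, 0.0, 0.001]
wrist_force: [-1.7, -0.7, 5.9]
gripper_width: 0.0091
[-0.18649108  0.09384952  1.12337793] [0.98382327 0.17913691 0.00132166]
```

The moment rose from −0.10 to 0.46 to 1.12 N·m, so the wing is at its stop. Releasing and heading for bolt 1.

```bash
python3 -m pendant '[[[0,0,0,0,0,0,150],[0,0,0,0,0,0,110],[0,0,0.3,0,0,0,100],[0,0,1,0,0,0,100],[0,0,1.6,0,0,0.5,100],[0.1,-0.6,2.2,0,0,1.4,100],[0.2,-1.2,2.2,0,0,2.4,100],[0.3,-1.9,2.2,0,0,3.4,100],[0.5,-2.6,2.2,0,0,4.4,100],[0.68,-3.08,2.2,0,0,5.4,100]]]'
python3 -m pendant '[[[0,0,0,0,0,1,100],[0,0,0,0,0,1.9,100],[0,0,0,0,0,2.43,100],[0,0,0,0,0,2.43,100],[0,0,0,0,0,2.43,100]]]'
cat > die.py <<'E'
import sys
from h import *
st();snap('wrist',sys.argv[1])
p,d,c=load(sys.argv[1]);X=cloud(c,d)
ok=(d>0)&(abs(X[...,0]-.528)<.09)&(abs(X[...,1]-.104)<.14)
for lo,hi in((.094,.106),(.081,.093),(.015,.021)):
    m=(ok&(X[...,2]>lo)&(X[...,2]<hi)).astype(np.uint8)
    k,l,s,ce=cv2.connectedComponentsWithStats(m)
    for i in range(1,k):
        if s[i,4]>=40:
            q=X[l==i];r=cv2.minAreaRect((q[:,:2]*1000).astype(np.float32));print(lo,s[i,4],ce[i].round(1),np.median(q[:,2]).round(4),np.round(r[0],1),np.round(r[1],1),round(r[2],2))
E
python3 die.py w3
```

```text
time_s: 6.88
position: [0.5481, 0.0107, 0.2063]
ee_rot: [0.222, 0.975, 0.0, 0.001]
wrist_force: [0.1, 0.3, -0.5]
gripper_width: 0.0519
time_s: 7.5
position: [0.5479, 0.0124, 0.2055]
ee_rot: [0.015, 1.0, 0.0, 0.0]
wrist_force: [0.2, 0.1, 0.9]
gripper_width: 0.052
time_s 7.5
position [0.5479, 0.0124, 0.2055]
ee_rot [0.0146, 0.9999, 0.0, 0.0003]
wrist_force [0.2304, 0.0897, 0.9198]
moment [-0.0027, -0.0356, 0.0149]
gripper_width 0.052
qpos [0.0009, 0.3435, 1.8226, 0.0, 0.9749, -1.5407]
0.094 646 [530.9 148.2] 0.0996 [507.5 196.8] [10.3 43.9] 12.33
0.094 507 [319.1 198.6] 0.0998 [547.8  12.1] [ 9.9 43.2] 87.96
0.081 225 [515.4 145.4] 0.0874 [503.7 194.1] [ 8.7 42.4] 24.91
0.081 257 [417.5 171.7] 0.0851 [527.6 104.4] [16. 16.] 79.73
0.015 11573 [398.5 150.2] 0.0182 [528.  104.6] [130.  260.3] 12.39
```

View pics/w3.png

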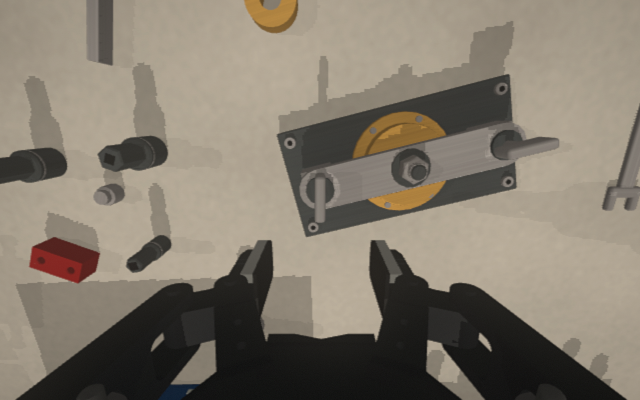

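Bolt 2 is now in line with the bridge (12.33° against 12.39°). Next is bolt 1, whose wing is at column 320, centred between the pads.

```bash
python3 -m pendant '[[[0,0,-0.6,0,0,0,100],[0,0,-1.2,0,0,0,120],[0,0,-1.8,0,0,0,120],[0,0,-2.2,0,0,0,120],[0,0,-2.2,0,0,0,255],[0,0,-2.2,0,0,0,255],[0,0,-2.2,0,0,0,255],[0,0,-2.2,0,0,0,255],[0,0,-2.2,0,0,0,255]]]'
python3 -m pendant '[[[0,0,0,0,0,-0.7,255],[0,0,0,0,0,-1.5,255],[0,0,0,0,0,-2.4,255],[0,0,0,0,0,-3.3,255],[0,0,0,0,0,-4.2,255],[0,0,0,0,0,-5,255],[0,0,0,0,0,-5.8,255],[0,0,0,0,0,-6.5,255],[0,0,0,0,0,-7.1,255],[0,0,0,0,0,-7.3,255]]]'
python3 -c "
from h import *
st()"
python3 -m pendant '[[[0,0,0,0,0,-0.3,255],[0,0,0,0,0,-0.4,255],[0,0,0,0,0,-0.4,255]]]'
python3 -c "
from h import *
print(readout.read_state()['moment'],R.from_quat(readout.read_state()['ee_rot']).as_matrix()[:,1])"
```

```text
time_s: 8.68
position: [0.5483, 0.0115, 0.0739]
ee_rot: [0.014, 1.0, -0.0, 0.001]
wrist_force: [0.3, -5.9, -6.7]
gripper_width: 0.0083
time_s: 9.93
position: [0.5484, 0.0115, 0.0739]
ee_rot: [0.606, 0.795, 0.0, 0.001]
wrist_force: [1.1, -5.7, -7.0]
gripper_width: 0.0091
time_s 9.925
position [0.5484, 0.0115, 0.0739]
ee_rot [0.6064, 0.7951, 0.0, 0.0011]
wrist_force [1.1394, -5.6586, -6.9918]
moment [-0.9461, -0.3113, 0.0982]
gripper_width 0.0091
qpos [-0.0001, 0.545, 1.8898, -0.0019, 0.7051, -0.2663]
time_s: 10.3
position: [0.5484, 0.0115, 0.0739]
ee_rot: [0.633, 0.775, -0.0, 0.001]
wrist_force: [0.7, -5.8, -7.3]
gripper_width: 0.0091
[-0.94164076 -0.26952155  0.54079617] [0.97981953 0.19987962 0.00135355]
```

```bash
python3 -m pendant '[[[0,0,0,0,0,-0.15,255],[0,0,0,0,0,-0.15,255]]]'
python3 -c "
from h import *
print(readout.read_state()['moment'],R.from_quat(readout.read_state()['ee_rot']).as_matrix()[:,1])"
python3 -m pendant '[[[0,0,0,0,0,0,150],[0,0,0,0,0,0,110],[0,0,0.3,0,0,0,80],[0,0,1,0,0,0,50],[0,-0.3,1.6,0,0,0.6,0],[-0.2,-1,2.2,0,0,1.6,0],[-0.4,-1.8,2.4,0,0,2.6,0],[-0.7,-2.7,2.4,0,0,3.6,0],[-1,-3.4,2.4,0,0,4.6,0],[-1,-4,2.4,0,0,5.6,0]]]'
python3 -m pendant '[[[0,0,0,0,0,1,0],[0,0,0,0,0,2,0],[0,0,0,0,0,2.3,0],[0,0,0,0,0,2.3,0],[0,0,0,0,0,2.3,0]]]'
python3 die.py w4
```

```text
time_s: 10.55
position: [0.5484, 0.0114, 0.0739]
ee_rot: [0.642, 0.767, -0.0, 0.001]
wrist_force: [0.9, -5.4, -6.9]
gripper_width: 0.0088
[-1.05493647 -0.24580039  1.17891811] [0.98444426 0.17569268 0.00125816]
time_s: 11.8
position: [0.4867, -0.2291, 0.2187]
ee_rot: [0.206, 0.978, -0.0, 0.001]
wrist_force: [0.4, -0.6, -0.1]
gripper_width: 0.0854
time_s: 12.42
position: [0.4879, -0.2276, 0.2177]
ee_rot: [0.01, 1.0, -0.0, 0.0]
wrist_force: [0.5, 0.5, -0.1]
gripper_width: 0.0856
time_s 12.425
position [0.4879, -0.2276, 0.2177]
ee_rot [0.0099, 1.0, -0.0002, 0.0004]
wrist_force [0.5049, 0.5201, -0.1017]
moment [-0.0085, -0.0146, -0.0261]
gripper_width 0.0856
qpos [-0.4586, 0.3137, 1.8337, 0.0, 0.9933, -2.0096]
0.094 502 [558.6 248.6] 0.0993 [547.8  10.8] [10.2 44.4] 11.98
0.081 81 [636.4 223.9] 0.0832 [528.3  98.4] [15.2  7.1] 10.66
0.081 333 [546.8 242.1] 0.0869 [544.1   9.5] [ 9.7 43.8] 23.86
0.015 5748 [534.2 197.8] 0.0181 [534.9  70.9] [130.6 193.6] 12.39
0.015 154 [629.6 237.9] 0.018 [573.6 164.8] [14.2 39. ] 13.54
```

View pics/w4.png

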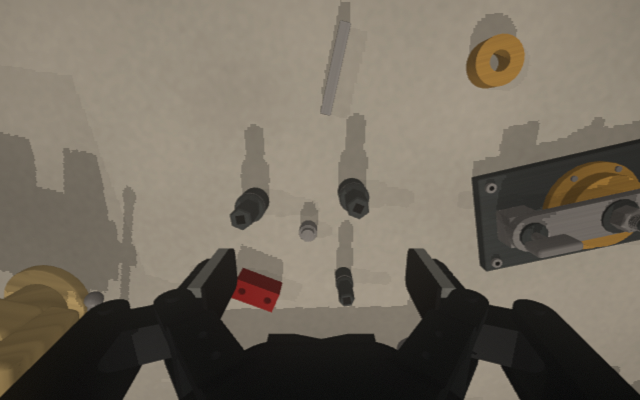

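```bash
cat > soc.py <<'E'
import sys
from h import *
p,d,c=load(sys.argv[1]);X=cloud(c,d);zt=float(sys.argv[2]) if len(sys.argv)>2 else .074
ok=(d>0)&(abs(X[...,0]-.515)<.12)&(abs(X[...,1]+.25)<.12)
m=(ok&(abs(X[...,2]-zt)<.003)).astype(np.uint8)
k,l,s,ce=cv2.connectedComponentsWithStats(m)
for i in range(1,k):
    if s[i,4]<60: continue
    q=X[l==i]
    mm=(l==i).astype(np.uint8);cn=max(cv2.findContours(mm,0,cv2.CHAIN_APPROX_NONE)[0],key=cv2.contourArea)
    hull=cv2.convexHull((q[:,:2]*1000).astype(np.float32))[:,0]
    ctr=(hull.max(0)+hull.min(0))/2; M=cv2.moments(hull); ctr=np.array([M['m10'],M['m01']])/M['m00']
    # width of hull vs direction: flats pairs = minima, mod 60
    th=np.radians(np.arange(0,180,1)); w=[np.ptp(hull@[np.cos(t),np.sin(t)]) for t in th]
    w=np.array(w); f=np.array([w[[a,a+60,a+120]].mean() for a in range(60)])
    ph=np.angle(np.sum(f*np.exp(-1j*2*np.pi*np.arange(60)/60)))  
    print(s[i],'ctr',ctr.round(1),'z',np.median(q[:,2]).round(4),'flat dir min',np.argmin(f),f.min().round(1),f.max().round(1),'harm flat deg',round(float((-np.degrees(ph)+180)/6%60),1))
    x,y,w_,h_=s[i,:4]
    a=p[max(y-25,0):y+h_+25,max(x-25,0):x+w_+25,::-1];cv2.imwrite(f'pics/{sys.argv[1]}_s{i}.png',cv2.resize(a,None,fx=7,fy=7,interpolation=cv2.INTER_CUBIC));print(f'pics/{sys.argv[1]}_s{i}.png')
E
python3 soc.py w4
```

```text
[347 196  22  23 369] ctr [ 508.1 -188.5] z 0.0741 flat dir min 37 22.1 24.3 harm flat deg 36.9
pics/w4_s1.png
[229 208  23  22 366] ctr [ 518.3 -313.2] z 0.0741 flat dir min 34 22.3 24.4 harm flat deg 34.7
pics/w4_s2.png
```

View pics/w4_s1.png

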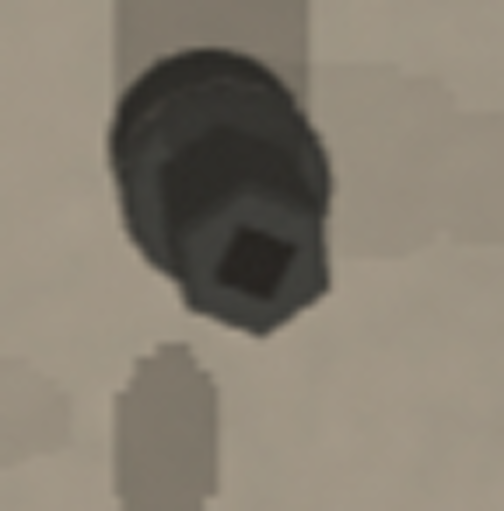

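View pics/w4_s2.png

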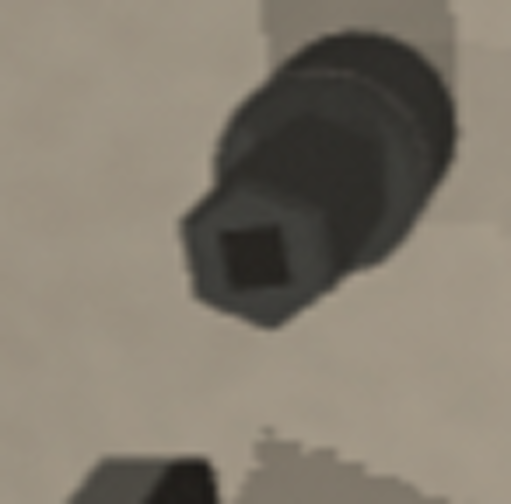

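Run:
```python
from h import *
for n in('w3','w1','w2'):
    p,d,c=load(n);X=cloud(c,d);C=np.array([.5277,.1045])
    r=np.hypot(X[...,0]-C[0],X[...,1]-C[1])
    m=(d>0)&(r<.0155)&(r>.0105)&(X[...,2]>.0635)&(X[...,2]<.0735)
    q=X[m];a=np.degrees(np.arctan2(q[:,1]-C[1],q[:,0]-C[0]))
    rr=np.hypot(*(q[:,:2]-C).T)*1000
    print(n,len(q))
    for lo in range(-180,180,6):
        s=(a>=lo)&(a<lo+6)
        if s.sum()>1: print((lo+3,round(rr[s].mean(),1),int(s.sum())),end=' ')
    print()
    # 6-fold fit: support residual
    best=[]
    for t in np.arange(0,60,.5):
        an=np.radians(t+60*np.arange(6));sup=((q[:,:2]-C)@np.stack([np.cos(an),np.sin(an)])).max(1)*1000
        best.append(np.std(sup))
    print('flat dir',np.arange(0,60,.5)[np.argmin(best)],min(best))
    u,v=proj(c,[.5277,.1045,.075]);u,v=int(u),int(v)
    cv2.imwrite(f'pics/nut_{n}.png',cv2.resize(p[v-35:v+35,u-35:u+35,::-1],None,fx=8,fy=8,interpolation=cv2.INTER_CUBIC))
```

```text
w3 81
(-177, np.float64(12.5), 6) (-171, np.float64(12.1), 2) (-165, np.float64(11.9), 3) (-159, np.float64(11.8), 4) (-153, np.float64(11.7), 3) (-147, np.float64(11.7), 3) (-141, np.float64(12.2), 4) (-135, np.float64(12.2), 4) (-129, np.float64(12.9), 3) (-123, np.float64(13.0), 6) (-117, np.float64(12.8), 4) (-111, np.float64(12.4), 4) (-105, np.float64(12.0), 4) (-99, np.float64(11.8), 4) (-93, np.float64(11.7), 2) (-87, np.float64(11.8), 5) (-81, np.float64(12.2), 4) (-75, np.float64(12.6), 3) (-69, np.float64(12.7), 4) (-63, np.float64(13.4), 3) (177, np.float64(13.4), 3) 
flat dir 26.0 0.2638499271846296
w1 51
(-177, np.float64(12.3), 3) (-171, np.float64(11.8), 3) (-165, np.float64(12.0), 2) (-159, np.float64(11.7), 2) (-153, np.float64(11.7), 3) (-135, np.float64(12.3), 4) (-129, np.float64(12.8), 5) (117, np.float64(13.5), 2) (123, np.float64(12.9), 2) (129, np.float64(12.5), 3) (135, np.float64(11.9), 2) (141, np.float64(11.8), 3) (147, np.float64(11.9), 3) (159, np.float64(12.2), 2) (165, np.float64(12.4), 3) (171, np.float64(13.2), 2) (177, np.float64(13.2), 5) 
flat dir 26.0 0.2108002358534247
w2 471
(-177, np.float64(12.5), 10) (-171, np.float64(12.1), 7) (-165, np.float64(11.7), 6) (-159, np.float64(11.5), 8) (-153, np.float64(11.5), 7) (-147, np.float64(11.6), 8) (-141, np.float64(11.9), 7) (-135, np.float64(12.1), 9) (-129, np.float64(12.7), 6) (-123, np.float64(13.1), 5) (75, np.float64(12.5), 6) (81, np.float64(12.6), 5) (87, np.float64(12.5), 12) (93, np.float64(12.5), 18) (99, np.float64(12.8), 18) (105, np.float64(13.1), 20) (111, np.float64(13.9), 21) (117, np.float64(13.9), 33) (123, np.float64(13.0), 33) (129, np.float64(12.7), 24) (135, np.float64(12.4), 26) (141, np.float64(12.1), 33) (147, np.float64(12.1), 26) (153, np.float64(12.2), 28) (159, np.float64(12.3), 27) (165, np.float64(12.8), 25) (171, np.float64(13.2), 32) (177, np.float64(13.2), 11) 
flat dir 25.0 0.4812504584502349
```

View pics/nut_w3.png

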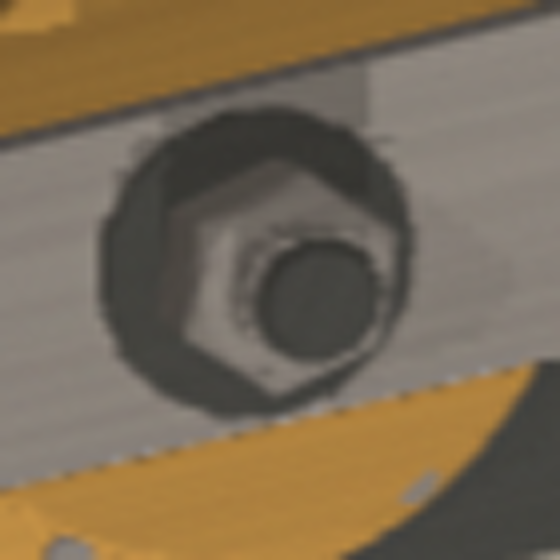

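Run:
```python
from h import *
C=np.array([.5277,.1045])
for n in('w3','w1','w2'):
    p,d,c=load(n);X=cloud(c,d)
    r=np.hypot(X[...,0]-C[0],X[...,1]-C[1])
    m=(d>0)&(r<.0155)&(r>.0105)&(X[...,2]>.063)&(X[...,2]<.0735)
    q=X[m];a=np.degrees(np.arctan2(q[:,1]-C[1],q[:,0]-C[0]))
    for f in(-153,-93,147):
        s=abs((a-f+180)%360-180)<24
        if s.sum()>8:
            t=q[s,:2];vx,vy,x0,y0=cv2.fitLine((t*1000).astype(np.float32),cv2.DIST_HUBER,0,.01,.01).ravel()
            nr=np.degrees(np.arctan2(vx,-vy));nn=np.array([np.cos(np.radians(nr)),np.sin(np.radians(nr))])
            print(n,f,s.sum(),'normal mod60',round(nr%60,2),'dist',round(float(nn@(np.array([x0,y0])-C*1000)),2))
```

```text
w3 -153 29 normal mod60 25.81 dist -11.68
w3 -93 33 normal mod60 25.63 dist -11.78
w1 -153 22 normal mod60 24.61 dist -11.63
w1 147 20 normal mod60 25.89 dist 11.92
w2 -153 62 normal mod60 26.07 dist -11.53
w2 147 236 normal mod60 25.81 dist 12.11
```

```bash
python3 -m pendant '[[[0.1,0.2,0,0,0,-0.9,0],[0.2,0.4,0,0,0,-1.9,0],[0.34,0.65,-0.2,0,0,-2.9,0],[0.34,0.65,-0.7,0,0,-3.9,0],[0.34,0.65,-1.2,0,0,-4.9,0],[0.34,0.65,-1.3,0,0,-5.2,60],[0.34,0.65,-1.3,0,0,-5.2,80],[0.34,0.65,-1.3,0,0,-5.2,80]]]' 60
python3 - <<'E'
from h import *
st();snap('wrist','w5')
E
python3 soc.py w5
```

```text
time_s: 13.48
position: [0.5086, -0.1887, 0.1395]
ee_rot: [0.446, 0.895, 0.0, 0.0]
wrist_force: [1.0, -0.2, -0.5]
gripper_width: 0.0586
time_s 13.475
position [0.5086, -0.1887, 0.1395]
ee_rot [0.4463, 0.8949, 0.0, 0.0005]
wrist_force [0.9853, -0.1583, -0.4869]
moment [-0.0075, 0.0005, -0.0214]
gripper_width 0.0586
qpos [-0.3772, 0.4312, 1.8772, 0.0, 0.8322, -1.0227]
[306 198  29  32 692] ctr [ 508.1 -188. ] z 0.0742 flat dir min 36 22.2 24.9 harm flat deg 37.3
pics/w5_s1.png
```

View pics/w5.png

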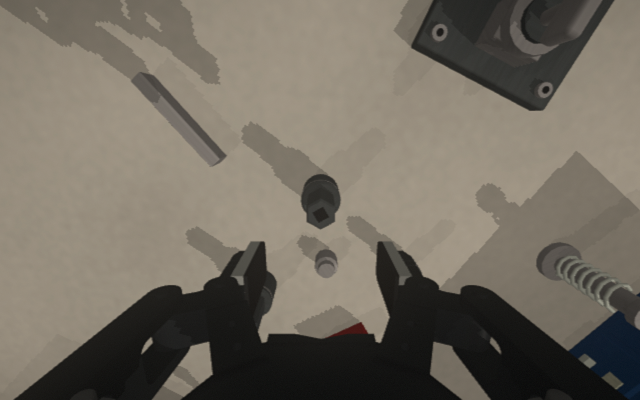

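```bash
python3 -m pendant '[[[-0.01,0.01,-0.5,0,0,0,80],[-0.01,0.01,-1,0,0,0,80],[-0.01,0.01,-1.4,0,0,0,80],[-0.01,0.01,-1.59,0,0,0,80],[-0.01,0.01,-1.59,0,0,0,255],[-0.01,0.01,-1.59,0,0,0,255],[-0.01,0.01,-1.59,0,0,0,255],[-0.01,0.01,-1.59,0,0,0,255],[-0.01,0.01,-1.59,0,0,0,255]]]' 80
python3 - <<'E'
from h import *
st();snap('wrist','w6')
E
```

```text
time_s: 14.65
position: [0.5083, -0.1883, 0.0447]
ee_rot: [0.447, 0.895, 0.0, 0.001]
wrist_force: [-1.1, -0.0, 6.7]
gripper_width: 0.0203
time_s 14.65
position [0.5083, -0.1883, 0.0447]
ee_rot [0.4467, 0.8947, 0.0001, 0.001]
wrist_force [-1.1337, -0.047, 6.745]
moment [0.0142, 0.2185, 0.0632]
gripper_width 0.0203
qpos [-0.3768, 0.5896, 1.91, -0.0001, 0.6401, -1.0213]
```

View pics/w6.png

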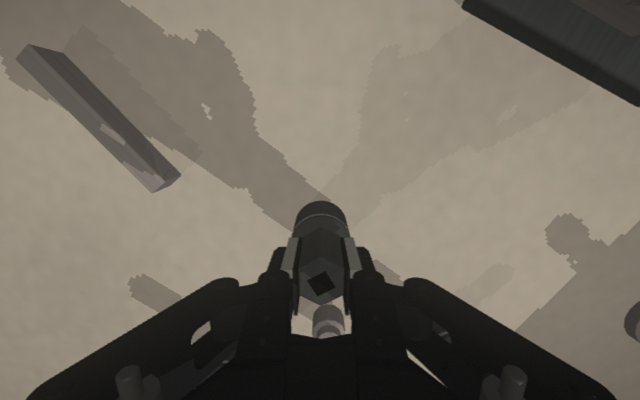

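```bash
python3 -m pendant '[[[0,0,0.4,0,0,0,255],[0,0,1,0,0,0,255],[0,0,1.6,0,0,0,255],[0,0.5,2.1,0,0,-0.3,255],[0.1,1.2,2.1,0,0,-0.7,255],[0.2,2.1,2.1,0,0,-1.11,255],[0.3,3.0,2.1,0,0,-1.11,255],[0.33,3.9,2.1,0,0,-1.11,255],[0.33,4.6,2.1,0,0,-1.11,255],[0.33,4.88,2.1,0,0,-1.11,255]]]'
python3 -m pendant '[[[0,0,0,0,0,0,255],[0,0,0,0,0,0,255],[0,0,0,0,0,0,255]]]'
cat > held.py <<'E'
import sys
from h import *
s=st();n=sys.argv[1];snap('wrist',n);p,d,c=load(n);X=cloud(c,d)
P=np.array(s['position']);M=R.from_quat(s['ee_rot']).as_matrix();T=(X-P)@M
print('toolY deg',np.degrees(np.arctan2(M[1,1],M[0,1])).round(2))
m=(d>0)&(abs(T[...,0])<.02)&(abs(T[...,1])<.0105)&(abs(T[...,2]+.0295)<.006)
q=T[m];print('top pts',len(q),'z med',np.median(q[:,2]).round(4))
if len(q)>50:
    h=cv2.convexHull((q[:,:2]*1000).astype(np.float32));mo=cv2.moments(h);print('top centre tool mm',mo['m10']/mo['m00'],mo['m01']/mo['m00'],q[:,:2].min(0).round(4),q[:,:2].max(0).round(4))
    A=np.c_[q[:,:2],np.ones(len(q))];print('tilt',np.linalg.lstsq(A,q[:,2],rcond=None)[0].round(3))
E
python3 held.py w7
```

```text
time_s: 15.95
position: [0.5269, 0.1068, 0.1695]
ee_rot: [0.53, 0.848, -0.0, -0.0]
wrist_force: [0.9, -0.6, -4.2]
gripper_width: 0.0203
time_s: 16.32
position: [0.5274, 0.1036, 0.1695]
ee_rot: [0.532, 0.847, -0.0, -0.0]
wrist_force: [-0.1, -0.1, -2.8]
gripper_width: 0.0203
time_s 16.325
position [0.5274, 0.1036, 0.1695]
ee_rot [0.5319, 0.8468, -0.0001, -0.0]
wrist_force [-0.1008, -0.0622, -2.7639]
moment [-0.0012, -0.0051, 0.0251]
gripper_width 0.0203
qpos [0.1719, 0.3798, 1.8701, -0.0002, 0.8919, -0.2772]
toolY deg 25.74
top pts 2001 z med -0.0294
top centre tool mm 0.7670829974818302 -0.5353194987620049 [-0.0126 -0.0105] [0.0133 0.0105]
tilt [ 0.089  0.022 -0.029]
```

View pics/w7.png

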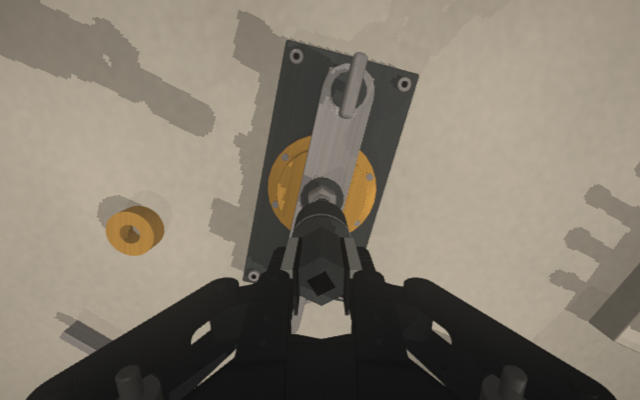

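```bash
python3 -m pendant '[[[0.013,0.008,-0.2,0,0,0,255],[0.013,0.008,-0.4,0,0,0,255],[0.013,0.008,-0.6,0,0,0,255],[0.013,0.008,-0.7,0,0,0,255],[0.013,0.008,-0.7,0,0,0,255],[0.013,0.008,-0.7,0,0,0,255]]]'
python3 - <<'E'
from h import *
st();p,d,c=load('w7');s=dict(position=[.5274,.1036,.1695],ee_rot=[.5319,.8468,-.0001,0])
X=cloud(c,d);M=R.from_quat(s['ee_rot']).as_matrix();T=(X-s['position'])@M
m=(d>0)&(abs(T[...,0])<.009)&(abs(T[...,1])<.008)&(abs(T[...,2]+.0295)<.003)
q=T[m];A=np.c_[q[:,:2],np.ones(len(q))];print(len(q),np.linalg.lstsq(A,q[:,2],rcond=None)[0].round(3))
E
```

```text
time_s: 17.12
position: [0.5284, 0.1054, 0.1277]
ee_rot: [0.531, 0.847, 0.0, 0.0]
wrist_force: [-0.2, -0.1, -2.8]
gripper_width: 0.0206
time_s 17.125
position [0.5284, 0.1054, 0.1277]
ee_rot [0.5311, 0.8473, 0.0002, 0.0002]
wrist_force [-0.235, -0.1363, -2.78]
moment [-0.0096, -0.0213, 0.0178]
gripper_width 0.0206
qpos [0.1747, 0.4454, 1.8908, 0.0, 0.8049, -0.2762]
1223 [ 0.006 -0.002 -0.03 ]
```

```bash
for i in 1 2 3; do python3 -m pendant '[[[0,0,0,0,0,0,255],[0,0,0,0,0,0,255]]]' | sed -n 2,4p; done
```

```text
position: [0.5284, 0.1053, 0.1279]
ee_rot: [0.531, 0.847, 0.0, 0.0]
wrist_force: [-0.5, -0.2, -2.8]
position: [0.5282, 0.1053, 0.1276]
ee_rot: [0.531, 0.847, 0.0, 0.0]
wrist_force: [-0.3, -0.3, -3.7]
position: [0.5282, 0.1053, 0.1275]
ee_rot: [0.531, 0.847, -0.0, -0.0]
wrist_force: [-0.3, 0.7, -2.3]
```

```bash
python3 -m pendant '[[[0,-0.02,-0.03,0,0,0,255],[0,-0.02,-0.06,0,0,0,255],[0,-0.02,-0.09,0,0,0,255],[0,-0.02,-0.12,0,0,0,255],[0,-0.02,-0.15,0,0,0,255],[0,-0.02,-0.15,0,0,0,255]]]'; python3 -m pendant '[[[0,0,-0.03,0,0,0,255],[0,0,-0.06,0,0,0,255]]]'
```

```text
time_s: 18.62
position: [0.5285, 0.104, 0.1199]
ee_rot: [0.531, 0.847, 0.0, 0.0]
wrist_force: [-4.4, -2.1, 12.9]
gripper_width: 0.0204
time_s: 18.88
position: [0.529, 0.1039, 0.1194]
ee_rot: [0.531, 0.847, 0.0, 0.001]
wrist_force: [-16.7, -6.3, 59.2]
gripper_width: 0.0205
```

It stopped at the nut-top height with 59 N. I'll back off to a light push and shift slightly, to tell a misfit from misalignment.

```bash
python3 -m pendant '[[[0,0,0.05,0,0,0,255],[0,0,0.05,0,0,0,255]]]'; for i in 1; do
python3 -m pendant '[[[-0.02,0,0,0,0,0,255],[-0.02,0,0,0,0,0,255]]]'
python3 -m pendant '[[[0.01,0.02,0,0,0,0,255],[0.01,0.02,0,0,0,0,255]]]'
python3 -m pendant '[[[0.02,0.0,0,0,0,0,255],[0.02,0,0,0,0,0,255]]]'
python3 -m pendant '[[[-0.01,-0.03,0,0,0,0,255],[-0.01,-0.03,0,0,0,0,255]]]'
python3 -m pendant '[[[0,0.01,0,0,0,0.4,255],[0,0.01,0,0,0,0.4,255]]]'
python3 -m pendant '[[[0,0,0,0,0,-0.8,255],[0,0,0,0,0,-0.8,255]]]'; done | egrep 'pos|force'
```

```text
time_s: 19.12
position: [0.5285, 0.104, 0.1198]
ee_rot: [0.531, 0.847, 0.0, 0.0]
wrist_force: [-5.0, -2.9, 16.8]
gripper_width: 0.0208
position: [0.5283, 0.1041, 0.1199]
wrist_force: [-3.1, -2.4, 14.6]
position: [0.5283, 0.1045, 0.1199]
wrist_force: [-4.0, -6.2, 17.8]
position: [0.5286, 0.1044, 0.1198]
wrist_force: [-6.8, -6.0, 20.4]
position: [0.5286, 0.1037, 0.1198]
wrist_force: [-5.8, 0.1, 17.3]
position: [0.5292, 0.1042, 0.1199]
wrist_force: [-3.8, -0.9, 16.2]
position: [0.5296, 0.1042, 0.12]
wrist_force: [-1.9, -1.9, 15.7]
```

The height stayed at 0.120 through every nudge, so this is the misfit. It goes back to its spot on the bench.

```bash
python3 -m pendant '[[[0,0,0.4,0,0,0,255],[0,0,0.85,0,0,0,255],[0,-0.4,0.85,0,0,0,255],[0,-1.2,0.85,0,0,0.4,255],[0,-2.1,0.85,0,0,0.8,255],[-0.1,-3.0,0.85,0,0,1.2,255],[-0.2,-3.9,0.85,0,0,1.5,255],[-0.35,-4.5,0.85,0,0,1.5,255],[-0.35,-4.85,0.7,0,0,1.5,255],[-0.35,-4.87,0,0,0,1.5,255]]]'
python3 -m pendant '[[[0,0,-0.3,0,0,0,255],[0,0,-0.6,0,0,0,255],[0,0,-0.9,0,0,0,255],[0,0,-1,0,0,0,255],[0,0,-1.1,0,0,0,255],[0,0,-1.15,0,0,0,255],[0,0,-1.15,0,0,0,255]]]'
python3 -c "
from h import *
st()"
```

```text
time_s: 21.88
position: [0.5097, -0.1903, 0.1192]
ee_rot: [0.448, 0.894, 0.0, 0.003]
wrist_force: [0.3, 0.2, -4.8]
gripper_width: 0.0204
time_s: 22.75
position: [0.5073, -0.1882, 0.0491]
ee_rot: [0.448, 0.894, 0.0, 0.0]
wrist_force: [0.7, 0.2, -3.0]
gripper_width: 0.0206
time_s 22.75
position [0.5073, -0.1882, 0.0491]
ee_rot [0.4476, 0.8943, 0.0, 0.0002]
wrist_force [0.7014, 0.2005, -3.0091]
moment [-0.0407, 0.0242, -0.0129]
gripper_width 0.0206
qpos [-0.3772, 0.5812, 1.9105, -0.0, 0.6495, -1.02]
```

```bash
python3 -m pendant '[[[0,0,-0.03,0,0,0,255],[0,0,-0.06,0,0,0,255],[0,0,-0.07,0,0,0,255],[0,0,-0.07,0,0,0,255]]]'; python3 -m pendant '[[[0,0,-0.01,0,0,0,255],[0,0,-0.02,0,0,0,255]]]'
```

```text
time_s: 23.25
position: [0.5071, -0.1881, 0.0448]
ee_rot: [0.448, 0.894, -0.0, -0.0]
wrist_force: [-0.5, -0.4, -1.9]
gripper_width: 0.0206
time_s: 23.5
position: [0.5073, -0.1882, 0.0446]
ee_rot: [0.448, 0.894, -0.0, 0.0]
wrist_force: [-5.1, -0.0, 16.8]
gripper_width: 0.0206
```

```bash
python3 -m pendant '[[[0,0,0.01,0,0,0,150],[0,0,0.01,0,0,0,80],[0,0,0.3,0,0,0,80],[0,0,0.9,0,0,0,80],[0,0,1.5,0,0,0,80],[0.05,-0.6,1.6,0,0,-0.1,80],[0.1,-1.4,1.6,0,0,-0.2,80],[0.18,-2.08,1.6,0,0,-0.2,80],[0.18,-2.08,1.6,0,0,-0.2,80],[0.18,-2.08,1.6,0,0,-0.2,80]]]' 80
python3 - <<'E'
from h import *
s=st();print(np.degrees(np.arctan2(*R.from_quat(s['ee_rot']).as_matrix()[[1,0],1])));snap('wrist','w8')
E
python3 soc.py w8
```

```text
time_s: 24.75
position: [0.5176, -0.3125, 0.1399]
ee_rot: [0.463, 0.886, 0.0, -0.0]
wrist_force: [-0.4, -0.5, -1.0]
gripper_width: 0.0587
time_s 24.75
position [0.5176, -0.3125, 0.1399]
ee_rot [0.4633, 0.8862, 0.0001, -0.0002]
wrist_force [-0.3912, -0.4528, -1.0264]
moment [0.0401, 0.0242, -0.0362]
gripper_width 0.0587
qpos [-0.563, 0.5087, 1.7364, 0.0002, 0.8969, -1.1706]
34.80388503125688
[ 396   41   35   42 1047] ctr [ 507.2 -188.2] z 0.0741 flat dir min 37 22.4 25.2 harm flat deg 37.8
pics/w8_s1.png
[306 200  29  31 668] ctr [ 518.2 -313.1] z 0.0742 flat dir min 36 22.2 24.5 harm flat deg 35.6
pics/w8_s2.png
```

View pics/w8.png

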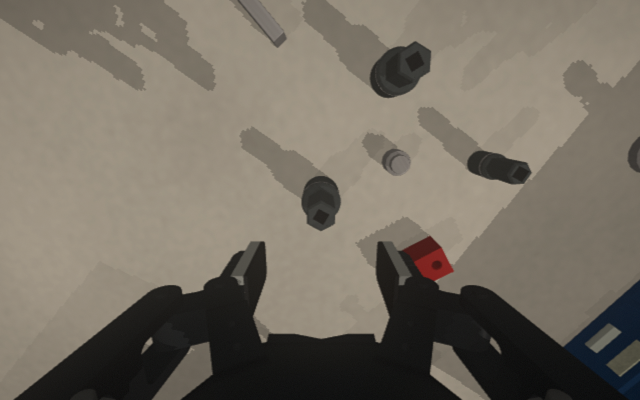

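Socket A is back upright where it was (top at 0.0741, about 1 mm off). Gripping socket B, which is centred between the pads at (321,210).

```bash
python3 -m pendant '[[[0.01,-0.01,-0.5,0,0,0.08,80],[0.01,-0.01,-1,0,0,0.08,80],[0.01,-0.01,-1.4,0,0,0.08,80],[0.01,-0.01,-1.59,0,0,0.08,80],[0.01,-0.01,-1.59,0,0,0.08,255],[0.01,-0.01,-1.59,0,0,0.08,255],[0.01,-0.01,-1.59,0,0,0.08,255],[0.01,-0.01,-1.59,0,0,0.08,255],[0.01,-0.01,-1.59,0,0,0.08,255]]]' 80
python3 held.py w9
```

```text
time_s: 25.92
position: [0.5193, -0.3138, 0.0452]
ee_rot: [0.457, 0.889, 0.0, 0.001]
wrist_force: [1.4, 2.5, 7.7]
gripper_width: 0.0205
time_s 25.925
position [0.5193, -0.3138, 0.0452]
ee_rot [0.457, 0.8895, 0.0001, 0.0009]
wrist_force [1.3574, 2.4753, 7.6819]
moment [0.473, -0.0846, -0.0494]
gripper_width 0.0205
qpos [-0.5633, 0.6519, 1.7625, 0.0005, 0.7255, -1.1853]
toolY deg 35.61
top pts 1943 z med -0.0289
top centre tool mm 1.1578613874423114 -0.4881030169958293 [-0.0118 -0.0105] [0.0139 0.0105]
tilt [ 0.074  0.035 -0.029]
```

```bash
python3 -m pendant '[[[0,0,0.4,0,0,0,255],[0,0,1,0,0,0,255],[0,0,1.6,0,0,0,255],[0,0.5,2.1,0,0,-0.3,255],[0.05,1.2,2.1,0,0,-0.6,255],[0.1,2.1,2.1,0,0,-0.98,255],[0.15,3.0,2.1,0,0,-0.98,255],[0.15,3.9,2.1,0,0,-0.98,255],[0.15,4.8,2.1,0,0,-0.98,255],[0.15,5.7,2.1,0,0,-0.98,255]]]'
python3 -m pendant '[[[0,0.6,0,0,0,0,255],[0,1.1,0,0,0,0,255],[0,1.26,-0.3,0,0,0,255],[0,1.26,-0.6,0,0,0,255],[0,1.26,-0.7,0,0,0,255],[0,1.26,-0.7,0,0,0,255],[0,1.26,-0.7,0,0,0,255],[0,1.26,-0.7,0,0,0,255]]]'
python3 held.py w10
```

```text
time_s: 27.22
position: [0.5272, 0.03, 0.1701]
ee_rot: [0.531, 0.847, -0.0, 0.0]
wrist_force: [1.1, -0.2, -2.8]
gripper_width: 0.0205
time_s: 28.22
position: [0.528, 0.1039, 0.1287]
ee_rot: [0.531, 0.847, 0.0, 0.0]
wrist_force: [-0.1, -0.0, -2.8]
gripper_width: 0.0206
time_s 28.225
position [0.528, 0.1039, 0.1287]
ee_rot [0.5313, 0.8472, 0.0004, 0.0004]
wrist_force [-0.0591, -0.0261, -2.7862]
moment [-0.0032, 0.0, 0.0125]
gripper_width 0.0206
qpos [0.1722, 0.4428, 1.8923, -0.0, 0.8054, -0.2783]
toolY deg 25.81
top pts 1965 z med -0.0289
top centre tool mm 1.1557673916475744 -0.48228400910417074 [-0.0115 -0.0105] [0.0139 0.0105]
tilt [ 0.083  0.027 -0.029]
```

View pics/w10.png

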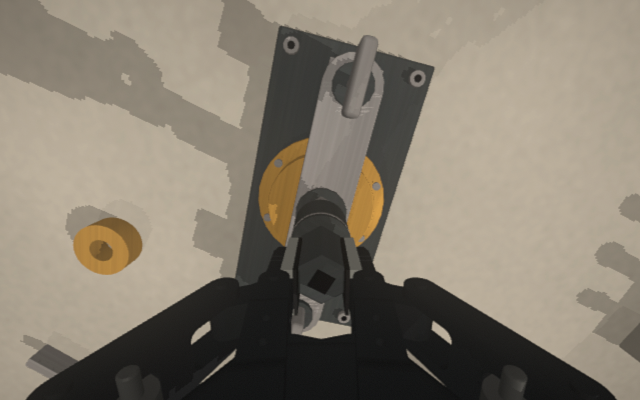

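```bash
python3 -m pendant '[[[0.007,-0.005,-0.04,0,0,0,255],[0.007,-0.005,-0.08,0,0,0,255],[0.007,-0.005,-0.11,0,0,0,255],[0.007,-0.005,-0.14,0,0,0,255],[0.007,-0.005,-0.16,0,0,0,255],[0.007,-0.005,-0.16,0,0,0,255]]]'; python3 -m pendant '[[[0,0,-0.02,0,0,0,255],[0,0,-0.04,0,0,0,255]]]'
```

```text
time_s: 29.02
position: [0.5279, 0.1038, 0.1184]
ee_rot: [0.531, 0.847, -0.0, -0.0]
wrist_force: [0.2, -0.1, -3.0]
gripper_width: 0.0204
time_s: 29.28
position: [0.528, 0.1038, 0.1161]
ee_rot: [0.531, 0.847, 0.0, 0.0]
wrist_force: [0.2, -0.5, -3.2]
gripper_width: 0.0204
```

It is already past the nut top (0.1207) without contact, so it fits. Continuing down.

```bash
python3 -m pendant '[[[0,0,-0.04,0,0,0,255],[0,0,-0.08,0,0,0,255],[0,0,-0.12,0,0,0,255],[0,0,-0.14,0,0,0,255],[0,0,-0.14,0,0,0,255]]]'; python3 -m pendant '[[[0,0,-0.01,0,0,0,255],[0,0,-0.03,0,0,0,255],[0,0,-0.03,0,0,0,255]]]'
```

```text
time_s: 29.9
position: [0.5279, 0.1037, 0.1076]
ee_rot: [0.531, 0.847, -0.0, -0.0]
wrist_force: [0.4, -0.8, -2.7]
gripper_width: 0.0208
time_s: 30.28
position: [0.5281, 0.1038, 0.1063]
ee_rot: [0.531, 0.847, 0.0, 0.0]
wrist_force: [-1.4, -0.3, 1.7]
gripper_width: 0.0204
```

```bash
python3 -m pendant '[[[0,0,-0.01,0,0,0,255],[0,0,-0.01,0,0,0,255],[0,0,-0.01,0,0,0,255]]]'; python3 die.py w11
python3 - <<'E'
from h import *
snap('scene','s11');snap('top','t11')
p=load('s11')[0];cv2.imwrite('pics/s11c.png',cv2.resize(p[100:285,200:420,::-1],None,fx=3.2,fy=3.2,interpolation=cv2.INTER_CUBIC))
p=load('t11')[0];cv2.imwrite('pics/t11c.png',cv2.resize(p[100:300,230:490,::-1],None,fx=3,fy=3,interpolation=cv2.INTER_CUBIC))
E
```

```text
time_s: 30.65
position: [0.5282, 0.1038, 0.1062]
ee_rot: [0.531, 0.847, 0.0, 0.0]
wrist_force: [-3.5, -0.5, 9.2]
gripper_width: 0.0204
time_s 30.65
position [0.5282, 0.1038, 0.1062]
ee_rot [0.5312, 0.8473, 0.0002, 0.0002]
wrist_force [-3.5159, -0.4847, 9.2171]
moment [-0.1337, 0.5315, 0.0618]
gripper_width 0.0204
qpos [0.1719, 0.4797, 1.9013, -0.0, 0.76, -0.2789]
0.094 1999 [365.8  68.7] 0.0998 [507.4 197.8] [10.2 43.9] 12.16
0.094 981 [320.1 227.4] 0.0971 [522.8 115.1] [33.7 13.6] 25.58
0.081 140 [352.9  74.3] 0.0874 [503. 195.] [ 2.6 40.7] 16.28
0.081 314 [319.3 215.1] 0.0874 [522.1 115. ] [34.5 13.5] 28.75
0.081 63 [296.1 331.1] 0.0834 [544.4  33.5] [8.6 2.5] 1.66
0.015 9989 [280.9 123.7] 0.0182 [474.3 116.3] [ 62.  227.3] 3.03
0.015 6547 [401.5 128.3] 0.0182 [560.4 153.1] [ 48.6 181.1] 13.75
0.015 782 [334.8 317.9] 0.0183 [592.   12.2] [26.3 50.5] 12.54
```

View pics/s11c.png

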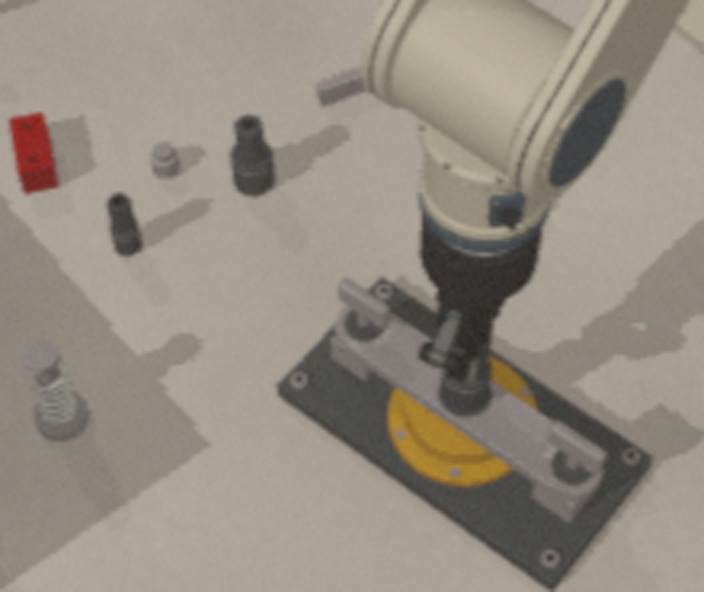

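View pics/t11c.png

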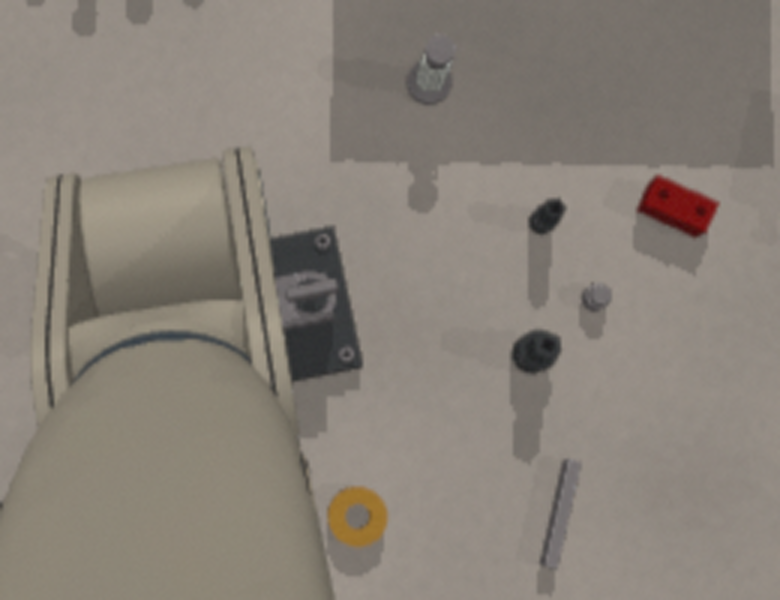

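View pics/w11.png

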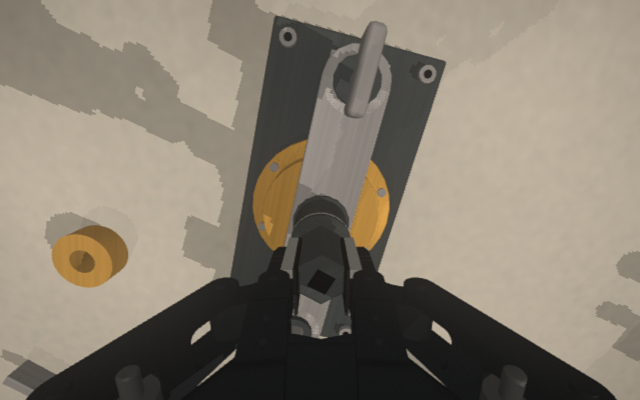

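Seated: the shoulder is at 0.0971 (expected 0.097), with 9 N contact. One last angle check on bolt 1, using the top and scene depth.

Run:
```python
from h import *
for n in('t11','s11'):
    p,d,c=load(n);X=cloud(c,d)
    for C in((.548,.012),(.5075,.197)):
        m=(d>0)&(np.hypot(X[...,0]-C[0],X[...,1]-C[1])<.03)&(X[...,2]>.09)&(X[...,2]<.11)
        q=X[m]
        if len(q)>15: print(n,C,len(q),cv2.minAreaRect((q[:,:2]*1000).astype(np.float32)))
st()
```

```text
t11 (0.548, 0.012) 77 ((548.4974975585938, 11.373713493347168), (10.110584259033203, 43.39093017578125), 12.223287582397461)
s11 (0.548, 0.012) 88 ((548.4694213867188, 13.815834045410156), (10.469836235046387, 41.95653533935547), 13.947259902954102)
s11 (0.5075, 0.197) 102 ((507.08319091796875, 198.89495849609375), (10.742401123046875, 42.98141860961914), 13.420683860778809)
time_s 30.8
position [0.5282, 0.1038, 0.1062]
ee_rot [0.5312, 0.8473, 0.0002, 0.0002]
wrist_force [-3.3803, -0.3353, 9.5225]
moment [-0.1591, 0.5689, -0.004]
gripper_width 0.0204
qpos [0.1719, 0.4797, 1.9013, -0.0001, 0.7599, -0.2789]
```

Both are locked, so I'm handing in.

```bash
python3 -c "
from bench import job_done
print(job_done())"
```

```text
the job is handed in; nothing more can be done
None
```

The job is done and handed in at about 31 s, with the gripper still closed on the fitting socket, seated on the nut.

- **Wing bolts:** I turned the bolt at the +y end first, then the one at the −y end, clockwise until the moment rose to about 1.1–1.2 N·m at the stop. In the close wrist and top views the wings lie at 12.0–12.3°, against 12.4° for the bridge. The coarser scene camera read 13.4° and 13.9°, which I put down to noise.
- **Misfit socket:** The first socket I tried, the one nearer the die set, stopped on top of the nut. Its height did not change under small shifts and turns, with one brief push of 59 N. It went back upright on its spot, about 1 mm from where it stood.
- **Fitting socket:** The second went down over the nut with no contact until fully seated. Its shoulder is at 97.1 mm (97 mm expected) and the tool is at 106.2 mm (106.2 mm expected). It presses down with about 9 N and is held with the grip set to 80 N.
- **Bystanders:** I touched none of the other items. The last pictures show those in view in place; the spanner was not checked again at the end.

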